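# Pump up the bench test pump until the indicator pin is out, then store it

### The arm

A 7-joint arm with a two-finger parallel gripper is mounted at the origin on the work surface. World frame = base frame: x ahead of the robot, y to its left, z up, the work surface at z = 0. Lengths are in m, angles in rad, forces in N, time in s.
With the tool pointing down it reaches from about 0.4 to 0.85 m from the base axis. Payload 10.4 kg.
Tool frame: the origin (TCP) lies between the finger pads; the fingertips stand ahead of it and the grasp point (between the pads) lies 3 mm ahead of it (r.tips_ahead is the z of the fingertips in the tool frame, in m); z points along the fingers, y is the line along which they close (so a half turn about z gives the same grasp; the last joint's range is limited). The gripper opens to 87 mm and grips with 3 to 60 N. Pads are 19 mm wide; open, the fingers measure 117 mm over their backs; the gripper's body (75 mm by 190 mm) begins 51 mm behind the grasp point.
Start: joints at [1.241, 0.332, -0.065, 1.46, 0.022, 1.35, -0.088], TCP at [0.189, -0.596, 0.245] pointing down, gripper open.
Joint ranges: [-2.6, 2.6], [-0.5, 2.12], [-1.47, 1.34], [0.16, 2.42], [-1.27, 4.41], [0.06, 2.06], [-2.6, 2.6]. Speed limits (rad/s): [2.22, 2.22, 2.79, 2.79, 3.14, 3.14, 3.14].

### API

Orientations are given as a unit quaternion [x, y, z, w].
In Python, from bench import telemetry, camera, get_calibration, r gives the robot as it stands.
- The arm moves only by the tool drive_tool, never from a script. Its argument "series" is one flat list of numbers, 7 for each row, row after row: the turn, a rotation vector about the tool's x, y, z in units of 5 degrees (1.0 is 5 degrees), then the shift along the tool's x, y, z in units of 40 mm (1.0 is 40 mm), then the opening, from -1 (shut) to 1 (fully open). A call has 1 to 10 rows; each row is the pose to reach, as a shift and turn from the pose commanded when the call began, along the tool's axes at that moment; what a row does not reach only later rows make up. A row lasts 1/12 s, in which the tool goes at most 41.7 mm and 7.16 degrees, less where a joint would pass 70% of its speed; a pose out of reach is approached as far as the arm can. A call with a gripper value outside its range is refused whole. The fingers move at their own pace and stop on an object; "grip_force" is the grip in N (left out, the last holds). Time passes only in rows, so rows that repeat a pose let the fingers close. It gives the time, the measured TCP pose, the force, the opening and the grip force at its end, in the units of the state.
- telemetry.read_state(): the state, without advancing time (a new reading comes with each control period).
- camera(name): name is "scene" or "top"; returns the picture (400x640x3 uint8, red, green, blue); there is no depth.
- get_calibration(name): a dict with "fovy" (degrees; the focal length in pixels is half the picture's height over the tangent of half this angle, whatever the lens; pixels are square), "cx", "cy" (the principal point, pixels), "dist" ([k1, k2, p1, p2, k3] as OpenCV has them; the pictures are not rectified), "xyz" and "rotation" of the camera in the world. Camera axes: x right, y up, looking along -z (the intrinsics and any distortion apply to the point x, -y, -z); pixel columns grow to the right and rows downward; lengths in m; the calibration is good to about 2 mm. A picture is of the moment at which its call begins. get_calibration takes no time and is no camera call.
- r.close_job(): hands the job in; it is judged then, once.
The state is a dict: "time": time; "joint_positions": joint angles; "joint_vel": joint speeds; "joint_torque": joint torques, N m; "ee_pos": TCP position; "eef_rot": TCP orientation; "ft_force": force on the tool from outside, world axes, zero at the start; "torque": the same for the moment, N m; "width": finger opening in m; "grip_force": force on a finger pad.
Only numpy, scipy, OpenCV 4.12 (cv2) and the standard library are available. Lean on these libraries where they do the work, as an engineer would, in place of code of your own. Each camera call takes 0.05 s, during which the arm holds its last target. There are 200 camera calls.

### The job

Pump the black palm knob of the bench pressure pump with full strokes, letting it come all the way back up each time, until the red pin of the pressure indicator on the pump stands fully out with its white band showing, and stop there: the gauge needle must not run into the red sector. Only then press the green key of the blue handheld calibrator home to store the reading, and let it come up again. Everything is done by pressing with the fingertips: grip, pull up or lift nothing, do not touch the indicator or its pin, and leave the other things where they are.

Things in the scene. Friction and masses are not known exactly. Their poses are not given: they have to be found in the camera images.
- pump: Bench pressure pump, fixed. Grey base 150 (x) x 300 (y) x 50 mm high, origin at the centre of its underside, z up. On the deck, in its own frame: pump barrel (46 mm thick) with the plunger at (0, +95 mm), indicator at (0, +10 mm), face-up gauge (84 mm wide, top 120 mm up) at (0, -85 mm). A loose brass adapter stands near (+55, -18 mm). The plunger's knob is the tallest thing on it.
- knob_top (a point): Centre of the flat top of the plunger's black round knob (50 mm across, 20 mm high, on a 12 mm rod with an open coil spring); travels with the plunger. The top is 188 mm above the table at rest, 164 mm with the plunger at the bottom. The push needed rises from about 5 N at the top to 17 N at the bottom; let go, it springs back up by itself in about 0.2 s.
- plunger (a joint): Plunger, m: 0 to 0.002 at rest (up), grows as it is pressed straight down, rigid stop at 0.024; not to be pulled above -0.004. A stroke to between 0.021 and 0.024 from rest raises the pin 4 mm (the first one up to 4.6 mm) and turns the needle 0.51 rad; shorter ones give about 1 mm of pin per whole 4.5 mm of stroke, less if begun before it is back up. Nothing leaks back.
- indicator: Pop-up pressure indicator under test, on the pump: brass hexagon and steel body 38 mm thick, its origin 72 mm above the table, brass collar at the top 126 mm above the table. The pin comes out of the top. Not to be touched.
- pin (a joint): How far the indicator's pin has risen, m: 0 is fully in, 0.018 is its upper stop, fully out. At the start it stands somewhere from 0 to 0.006. It rises while the plunger is pressed and stays.
- pin_tip (a point): Top of the red pin (18 mm across), on the indicator's axis: 129 mm above the table with the pin fully in, 147 mm fully out. The lowest 4.5 mm of the pin are white and show wholly above the brass collar only when the pin is fully out.
- needle (a joint): Black needle of the gauge, rad clockwise from above: 0 at rest; the pin is fully out at 2.30, where the dial's green sector begins; the red sector begins at 3.83, and the needle must not enter it. Once the pin is out one further full stroke does no harm.
- gauge_face (a point): Centre of the gauge's face, 120 mm above the table.
- calibrator: Handheld calibrator lying face up, fixed, blue with a dark grey face: 190 (its x) x 95 (its y) x 38 mm high, origin at the centre of the underside, z up; position and turn vary. The screen is at the +x end, small grey keys in the middle, and the one big green key at (-60 mm, 0).
- store_key_top (a point): Centre of the flat top of the round green key (24 mm across), 45.5 mm above the table at rest; it travels with the key.
- store_key (a joint): Green key of the calibrator, m: 0 up, 0.005 fully down, grows as it is pressed straight down; about 1.5 N to start, 4.5 N fully down; springs back when let go.
- adapter: Loose brass adapter, hexagon 22 mm and threaded stem, 34 mm high, standing on the pump's deck behind the aluminium bar; origin at the centre of its underside.
- reducer: Loose steel hexagon reducer, 27 mm wide, 42 mm high, standing on the table; origin at the centre of its underside.
- screwdriver: Loose screwdriver with a yellow handle, 180 mm long along its x, 26 mm thick, lying on the table; origin under its middle.
- wrench: Loose steel open-ended wrench, 160 mm long along its x, 8 mm thick, lying on the table; origin under its middle.
- mug: Loose white mug, 76 mm across, 88 mm high; origin at the centre of its underside.
- fittings_tray: Loose grey tray of small fittings, 115 x 80 x 28 mm; origin at the centre of its underside.
- pen: Loose black pen, 150 mm long along its x, 11 mm thick, lying on the table; origin under its middle.
Things that resemble listed ones, but are neither listed nor needed, are in the scene too. Of the things like the calibrator, leave any that is yellow; of the rest the smaller one is meant.

How it is judged:
By the outcome, as a careful person would: the job done as asked, in the order asked, and still so for the second after the job is handed in, with the robot touching nothing.
It also fails if it takes over 53 s, if anything falls off the work surface, if the arm or the gripper's body presses on something with over 40 N, if the wrist force passes 120 N, or if a joint passes its speed limit or range.

## Working session

There is one attempt and no reset: what is moved stays moved. The work goes in short steps, Python scripts to look and compute and a tool call to move; the robot and the scene stay as the last step left them, time stands still between calls to the robot, and variables do not carry over. Pictures are saved under pics/ and viewed, at most 10 in all, crops included, and the job is handed in when it is done.

Besides the shell and the picture viewer there is one more tool, called after "Emit:" as name(argument=value, ...) on one line, values as JSON. drive_tool: Moves the arm, as the interface text tells. Its arguments: {"type":"object","properties":{"series":{"type":"array"},"grip_force":{"type":"number"}},"required":["series"]}

```bash
mkdir -p pics; ls; python3 - <<'E'
from bench import telemetry,camera,get_calibration,r
import cv2
for n in("scene","top"):
    cv2.imwrite(f"pics/{n}0.png",camera(n)[:,:,::-1]); print(get_calibration(n))
print(telemetry.read_state(), r.tips_ahead)
E
```

```text
pics
{'fovy': 55.616268128164485, 'cx': 316.9126074964347, 'cy': 201.0970298389068, 'dist': array([-0.00138494,  0.        ,  0.        ,  0.        ,  0.        ]), 'xyz': array([1.11521577, 0.13618969, 1.15734781]), 'rotation': array([0.16048151, 0.2322472 , 0.7734239 , 0.56755827])}
{'fovy': 49.15321011454043, 'cx': 322.2943129623266, 'cy': 200.5800176095901, 'dist': array([-0.08096829,  0.        ,  0.        ,  0.        ,  0.        ]), 'xyz': array([ 0.33536087, -0.07247948,  1.70417531]), 'rotation': array([ 0.02876334, -0.03699248, -0.69971387,  0.71288479])}
{'time': 0.1, 'joint_positions': array([ 1.24139896,  0.33281598, -0.06468733,  1.46085291,  0.02158324,
        1.34986504, -0.08854878]), 'joint_vel': array([-0.00092727, -0.00134339,  0.00078955, -0.00164902, -0.00059004,
       -0.00027835, -0.00148096]), 'joint_torque': array([ 1.65763835e-03, -6.24547291e+01,  2.49209802e-02, -3.90720391e+01,
       -6.13672100e-02,  3.66791489e-02,  9.48948627e-05]), 'ee_pos': array([ 0.18865866, -0.59552496,  0.24383098]), 'eef_rot': array([ 9.88260746e-01,  1.52775357e-01, -1.16160089e-04, -6.12472525e-04]), 'ft_force': array([-0.13242377,  0.36852137, -0.01014726]), 'torque': array([0.00245997, 0.03293686, 0.03514392]), 'grip_force': 0.0, 'width': 0.08670073705448039} 0.022
```

View pics/scene0.png

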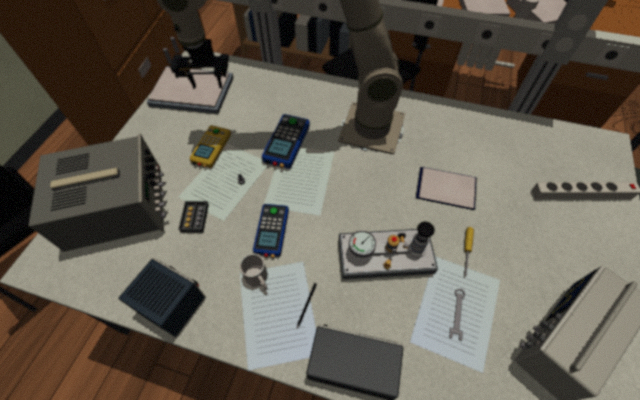

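View pics/top0.png

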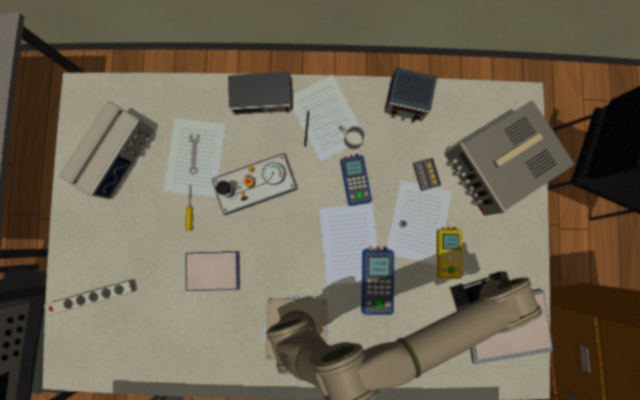

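The top view shows three candidates for the calibrator: a small blue one at (355,180), a bigger blue one at (378,280) and a yellow one at (449,252). The scene view has them at (272,230), (287,140) and (210,146). I choose the small blue one. The only pump is at (255,183) in the top view and (388,253) in the scene view, with its black knob at (227,187) and (425,230). I'll check both in one close crop.

```bash
cat > h.py <<'E'
import numpy as np,cv2
from scipy.spatial.transform import Rotation as R
from bench import telemetry,camera,get_calibration,r
def cal(n):
    c=get_calibration(n); f=200/np.tan(np.radians(c["fovy"]/2))
    return np.array([[f,0,c["cx"]],[0,f,c["cy"]],[0,0,1]]),c["dist"],c["xyz"],R.from_quat(c["rotation"]).as_matrix()@np.diag([1,-1,-1])
def proj(n,P):
    K,d,t,M=cal(n); return cv2.projectPoints((np.atleast_2d(P)-t)@M,np.zeros(3),np.zeros(3),K,d)[0][:,0]
def at_z(n,uv,z):
    K,d,t,M=cal(n); q=cv2.undistortPoints(np.array([[uv]],float),K,d)[0,0]
    v=M@[q[0],q[1],1]; return t+v*(z-t[2])/v[2]
def crop(im,u,v,w,h,s): return cv2.resize(im[v:v+h,u:u+w],None,fx=s,fy=s,interpolation=cv2.INTER_CUBIC)
def rel(P):
    "shift from present TCP to P in tool axes, units of 40 mm"
    s=telemetry.read_state(); return R.from_quat(s["eef_rot"]).inv().apply(np.array(P)-s["ee_pos"])/0.04
E
python3 - <<'E'
from h import *
s=cv2.imread("pics/scene0.png");t=cv2.imread("pics/top0.png")
a=np.hstack([crop(t,205,145,100,75,4),crop(t,320,140,100,75,4)])
b=np.hstack([crop(s,335,210,110,75,4)[:,:400],crop(s,230,195,100,75,4)])
cv2.imwrite("pics/c1.png",np.vstack([a,b]))
E
```

```text
(no output)
```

View pics/c1.png

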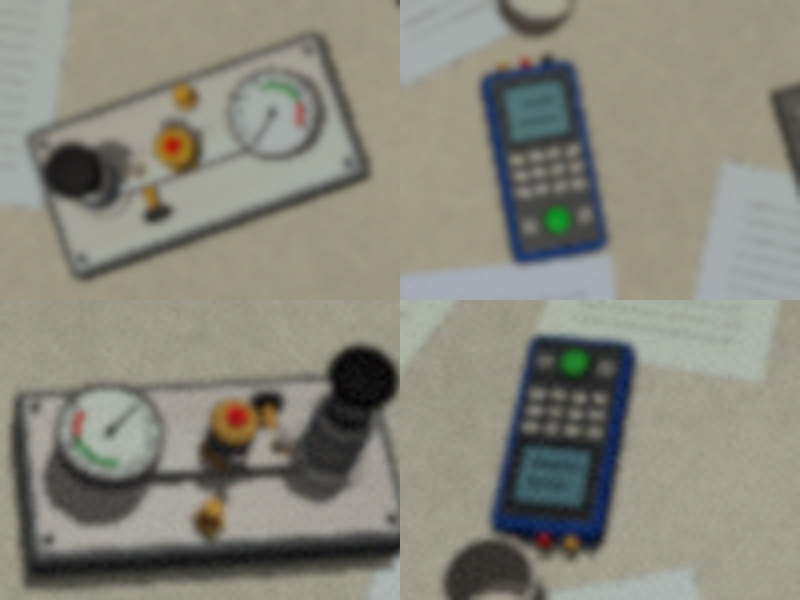

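Top left: the pump's knob top is at top-view pixel (223.5,187.7), the gauge is at the other end and the red pin is at (248,181). Right: the small blue calibrator has its green key at top-view (359.5,195) and scene-view (273.7,210.5). The scene view has the knob at (425.2,229).

```bash
python3 - <<'E'
from h import *
for nm,a,b,z in(("knob",(223.5,187.7),(425.2,229),.188),("key",(359.5,195),(273.7,210.5),.0455),("gauge",(273.5,173.5),(362,242.5),.12),("pin",(248.3,181.5),(394.3,239),.131)):
    print(nm,at_z("top",a,z).round(4),at_z("scene",b,z).round(4))
s=telemetry.read_state();print(R.from_quat(s["eef_rot"]).as_matrix().round(3))
E
```

```text
knob [0.5156 0.2574 0.188 ] [0.524  0.2602 0.188 ]
key [ 0.5144 -0.2321  0.0455] [ 0.5187 -0.2284  0.0455]
gauge [0.5794 0.0907 0.12  ] [0.5856 0.0939 0.12  ]
pin [0.5467 0.1803 0.131 ] [0.5509 0.1843 0.131 ]
[[ 0.953  0.302 -0.   ]
 [ 0.302 -0.953  0.001]
 [-0.    -0.001 -1.   ]]
```

Emit:
drive_tool(series=[0,0,0,10,-5.9,-0.5,-1,0,0,0,10,-5.9,-0.5,-1,0,0,0,10,-5.9,-0.5,-1,0,0,0,10,-5.9,-0.5,-1,0,0,0,10,-5.9,-0.5,-1,0,0,0,10,-5.9,-0.5,-1,0,0,0,10,-5.9,-0.5,-1,0,0,0,10,-5.9,-0.5,-1,0,0,0,10,-5.9,-0.5,-1,0,0,0,10,-5.9,-0.5,-1], grip_force=10)

```text
time: 0.93
ee_pos: [0.4675, -0.2841, 0.2625]
eef_rot: [0.988, 0.153, -0.0, 0.0]
ft_force: [0.7, -0.6, 0.1]
width: 0.0285
grip_force: 0.0
```

```bash
python3 - <<'E'
from h import *
print(rel([.52,.259,.255]),telemetry.read_state()["ft_force"])
E
```

```text
[  5.34953112 -12.54824866   0.18549966] [ 0.65346899 -0.57992535  0.06994831]
```

Emit:
drive_tool(series=[0,0,0,5.35,-12.55,0.2,-1,0,0,0,5.35,-12.55,0.2,-1,0,0,0,5.35,-12.55,0.2,-1,0,0,0,5.35,-12.55,0.2,-1,0,0,0,5.35,-12.55,0.2,-1,0,0,0,5.35,-12.55,0.2,-1,0,0,0,5.35,-12.55,0.2,-1,0,0,0,5.35,-12.55,0.2,-1,0,0,0,5.35,-12.55,0.2,-1,0,0,0,5.35,-12.55,0.2,-1])

```text
time: 1.77
ee_pos: [0.5063, 0.1307, 0.2563]
eef_rot: [0.988, 0.153, 0.0, 0.0]
ft_force: [1.5, -0.1, -0.2]
width: 0.0002
grip_force: 0.0
```

```bash
python3 - <<'E'
from h import *
print(rel([.52,.259,.23]),telemetry.read_state()["ft_force"])
E
```

```text
[ 1.29431575 -2.95547812  0.65719357] [ 1.47788809 -0.07788988 -0.21152686]
```

Emit:
drive_tool(series=[0,0,0,1.3,-2.95,0.6,-1,0,0,0,1.3,-2.95,0.6,-1,0,0,0,1.3,-2.95,0.6,-1,0,0,0,1.3,-2.95,0.6,-1,0,0,0,1.3,-2.95,0.6,-1,0,0,0,1.3,-2.95,0.6,-1])

```text
time: 2.27
ee_pos: [0.5204, 0.2567, 0.2318]
eef_rot: [0.988, 0.153, -0.001, 0.0]
ft_force: [0.2, -0.4, 0.5]
width: 0.001
grip_force: 0.0
```

```bash
python3 - <<'E'
from h import *
print(rel([.52,.259,.21]),telemetry.read_state()["ft_force"])
s=camera("scene")[:,:,::-1];t=camera("top")[:,:,::-1]
print(proj("scene",telemetry.read_state()["ee_pos"]-[0,0,.022]),proj("top",telemetry.read_state()["ee_pos"]-[0,0,.022]))
cv2.imwrite("pics/c2.png",np.hstack([crop(s,335,180,110,110,3.6),crop(t,200,140,110,110,3.6)]))
E
```

```text
[ 0.00744809 -0.05705497  0.54484432] [ 0.24496038 -0.41939629  0.48521448]
[[425.39367535 223.92143364]] [[222.8055173  185.30672006]]
```

View pics/c2.png

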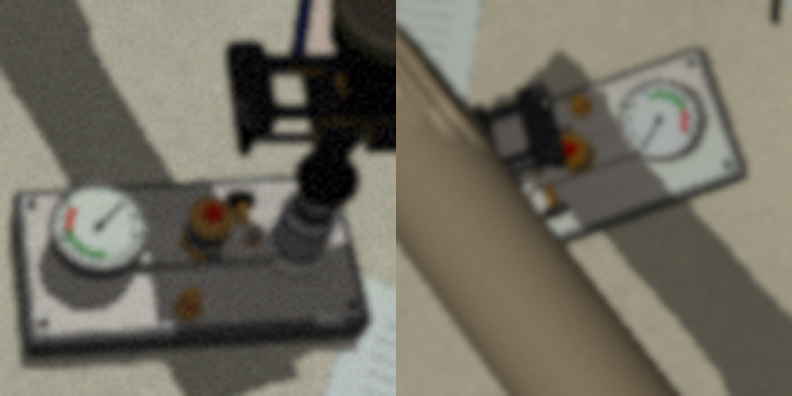

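The fingertips stand over the knob at crop pixel (328,165) in the scene half, and the pin and gauge are still visible.

Emit:
drive_tool(series=[0,0,0,0,-0.05,0.4,-1,0,0,0,0,-0.05,0.6,-1,0,0,0,0,-0.05,0.8,-1,0,0,0,0,-0.05,1.0,-1,0,0,0,0,-0.05,1.13,-1,0,0,0,0,-0.05,1.13,-1,0,0,0,0,-0.05,1.13,-1])

```text
time: 2.95
ee_pos: [0.5206, 0.2574, 0.1883]
eef_rot: [0.988, 0.152, 0.0, 0.001]
ft_force: [-2.8, -3.7, 11.8]
width: 0.0005
grip_force: 5.6
```

```bash
python3 - <<'E'
from h import *
print(rel([.52,.259,.21]),telemetry.read_state()["ft_force"])
s=camera("scene")[:,:,::-1];t=camera("top")[:,:,::-1]
print(rel([.52,.259,.21]),telemetry.read_state()["ft_force"])
cv2.imwrite("pics/c3.png",np.hstack([crop(s,335,180,110,110,3.6),crop(t,200,140,110,110,3.6)]))
E
```

```text
[-0.00242363 -0.04290924 -0.54235685] [-2.76359236 -3.66312403 11.75841219]
[-0.00273949 -0.04246751 -0.539328  ] [-3.2123797  -4.35128618 11.18961893]
```

View pics/c3.png

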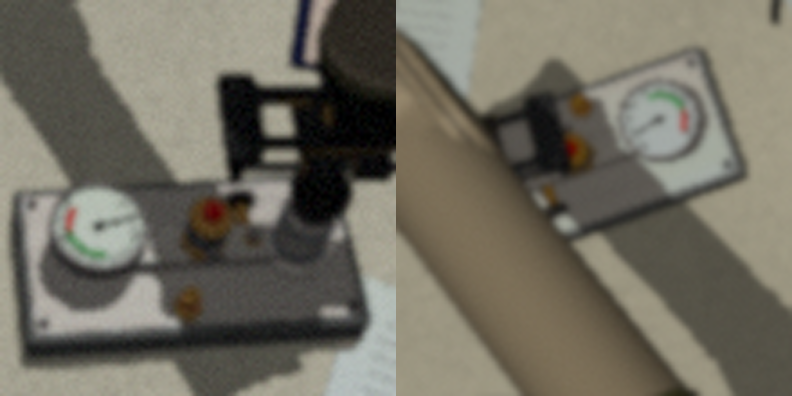

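The needle has turned about 0.5 rad, from crop pixel (123,205) to (137,217), and the knob is down. I'll go slightly deeper to secure the full stroke, then let it rise, and read the needle by code.

Emit:
drive_tool(series=[0,0,0,0,0,0.06,-1,0,0,0,0,0,0.06,-1,0,0,0,0,0,-0.3,-1,0,0,0,0,0,-0.75,-1,0,0,0,0,0,-0.75,-1,0,0,0,0,0,-0.75,-1,0,0,0,0,0,-0.75,-1])

```text
time: 3.63
ee_pos: [0.52, 0.2579, 0.2166]
eef_rot: [0.988, 0.152, -0.0, 0.0]
ft_force: [0.8, -0.0, 0.2]
width: 0.0004
grip_force: 0.0
```

```bash
cat >> h.py <<'E'
def needle(im,n="scene"):
    c=np.array([.5825,.092,.12]); im=im.astype(float)
    # snap centre onto image: gauge disc centre found by hand
    K,d,t,M=cal(n); c=at_z(n,(362.4,242.6) if n=="scene" else (273.6,173.5),.12)
    th=np.radians(np.arange(0,360,2))
    def samp(rr):
        out=0
        for q in rr:
            P=c+np.c_[q*np.cos(th),-q*np.sin(th),0*th]  # clockwise from above
            uv=proj(n,P).astype(np.float32)
            out=out+cv2.remap(im.astype(np.float32),uv[:,:1],uv[:,1:],cv2.INTER_LINEAR)[:,0]
        return out/len(rr)
    a=samp(np.linspace(.012,.024,6)).sum(1); o=np.median(a)-a
    i=o.argmax(); w=np.clip(o,0,None)*(np.cos(th-th[i])>.9)
    ang=np.angle((w*np.exp(1j*th)).sum())
    b=samp(np.linspace(.027,.033,4))
    g=th[(b[:,1]-b[:,0]>30)]; rd=th[b[:,0]-b[:,1]>30]
    m=lambda x: np.angle(np.exp(1j*x).sum())
    return ang,m(g),(len(g)*2),m(rd),len(rd)*2
E
python3 - <<'E'
from h import *
s0=telemetry.read_state();print(s0["ee_pos"],s0["ft_force"])
for f in("scene0","top0"): print(np.degrees(needle(cv2.imread(f"pics/{f}.png")[:,:,::-1],f[:-1])[:2]+needle(cv2.imread(f"pics/{f}.png")[:,:,::-1],f[:-1])[3:4]),needle(cv2.imread(f"pics/{f}.png")[:,:,::-1],f[:-1])[2::2])
for n in("scene","top"): x=needle(camera(n),n);print(n,np.degrees(x[0]),x)
E
```

```text
[0.52004355 0.25790897 0.21659262] [ 0.82925028 -0.04881495  0.20862094]
[-156.8027565    0.          93.       ] (0, 24)
[-137.27596691    0.            0.        ] (0, 0)
scene -125.4118347167124 (np.float64(-2.1888494367735616), np.float64(0.0), 0, np.float64(1.6231562043547265), 24)
top -104.28846137481798 (np.float64(-1.820177022829506), np.float64(0.0), 0, np.float64(0.0), 0)
```

Scale check from the first crop: the needle sat about 3.8 rad before the start of the red sector, so it began near 0. The first stroke gave about 0.55 rad. I expect four more strokes and will check after the next one.

Emit:
drive_tool(series=[0,0,0,0,0,0.3,-1,0,0,0,0,0,0.6,-1,0,0,0,0,0,0.82,-1,0,0,0,0,0,0.82,-1,0,0,0,0,0,0.82,-1,0,0,0,0,0,0.4,-1,0,0,0,0,0,0,-1,0,0,0,0,0,0,-1,0,0,0,0,0,0,-1,0,0,0,0,0,0,-1])

```text
time: 4.57
ee_pos: [0.5196, 0.2585, 0.2156]
eef_rot: [0.988, 0.153, -0.001, 0.0]
ft_force: [-0.5, 0.3, 0.1]
width: 0.0004
grip_force: 0.0
```

```bash
python3 - <<'E'
from h import *
for n in("scene","top"): x=needle(camera(n),n);print(n,np.degrees(x[0]))
E
```

```text
scene -86.37625283270519
top -73.36276672122457
```

Emit:
drive_tool(series=[0,0,0,0,0,0.3,-1,0,0,0,0,0,0.6,-1,0,0,0,0,0,0.82,-1,0,0,0,0,0,0.82,-1,0,0,0,0,0,0.82,-1])

```text
time: 5.08
ee_pos: [0.5206, 0.2594, 0.1867]
eef_rot: [0.988, 0.153, 0.001, 0.0]
ft_force: [-7.8, -5.2, 29.1]
width: 0.0007
grip_force: 14.4
```

Emit:
drive_tool(series=[0,0,0,0,0,-0.4,-1,0,0,0,0,0,-0.82,-1,0,0,0,0,0,-0.82,-1,0,0,0,0,0,-0.82,-1,0,0,0,0,0,-0.82,-1])

```text
time: 5.5
ee_pos: [0.5196, 0.2585, 0.2156]
eef_rot: [0.988, 0.153, -0.001, 0.0]
ft_force: [-0.8, 0.3, -0.2]
width: 0.001
grip_force: 0.0
```

```bash
python3 - <<'E'
from h import *
s=camera("scene");t=camera("top")
for n,i in(("scene",s),("top",t)): x=needle(i,n);print(n,np.degrees(x[0]))
cv2.imwrite("pics/c4.png",np.hstack([crop(s[:,:,::-1],340,205,80,80,5),crop(t[:,:,::-1],235,145,80,80,5)]))
E
```

```text
scene -42.051940878629374
top 77.59998482091757
```

View pics/c4.png

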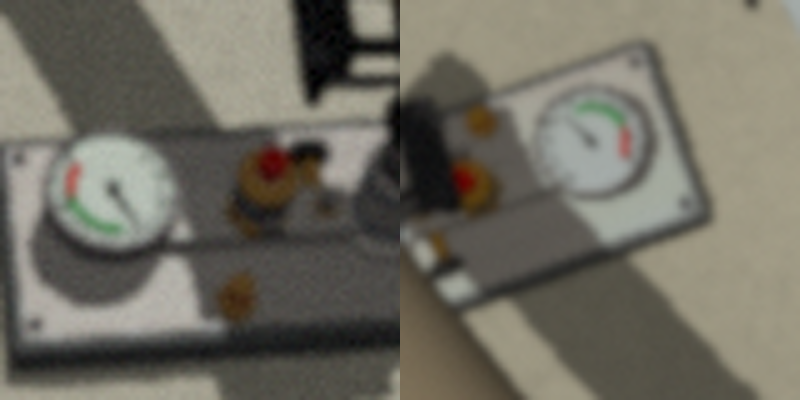

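After three strokes the needle, with its tip at (565,118) in the right half, stands about 0.5 rad short of the green sector. The pin is well up but shows no white band. I'll do one more stroke.

Emit:
drive_tool(series=[0,0,0,0,0,0.3,-1,0,0,0,0,0,0.6,-1,0,0,0,0,0,0.81,-1,0,0,0,0,0,0.81,-1,0,0,0,0,0,0.81,-1,0,0,0,0,0,0.4,-1,0,0,0,0,0,0,-1,0,0,0,0,0,0,-1,0,0,0,0,0,0,-1,0,0,0,0,0,0,-1])

```text
time: 6.43
ee_pos: [0.5196, 0.2585, 0.2156]
eef_rot: [0.988, 0.153, -0.001, 0.0]
ft_force: [0.3, 0.2, -0.6]
width: 0.0006
grip_force: 0.0
```

```bash
python3 - <<'E'
from h import *
s=camera("scene");t=camera("top")
cv2.imwrite("pics/c5.png",np.hstack([crop(s[:,:,::-1],340,210,80,60,5),crop(t[:,:,::-1],235,145,80,60,5)]))
print(rel([.5165,-.230,.12]))
E
```

```text
[-3.75619015 11.61900091  2.40256662]
```

View pics/c5.png

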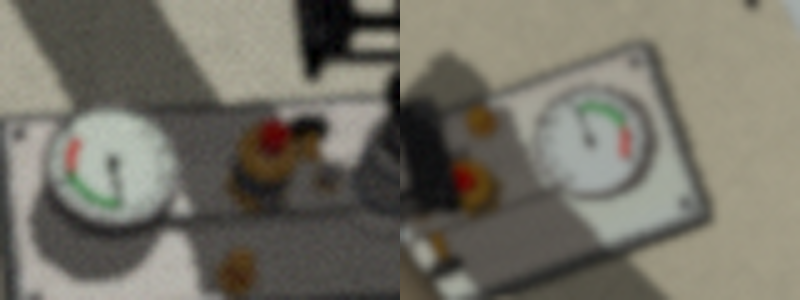

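The needle is just at the near edge of the green sector, at (580,110) on the right. No white band shows between the red pin and the brass collar at (268,140), so I'll do one more full stroke.

Emit:
drive_tool(series=[0,0,0,0,0,0.3,-1,0,0,0,0,0,0.6,-1,0,0,0,0,0,0.81,-1,0,0,0,0,0,0.81,-1,0,0,0,0,0,0.81,-1,0,0,0,0,0,0.4,-1,0,0,0,0,0,0,-1,0,0,0,0,0,0,-1,0,0,0,0,0,0,-1,0,0,0,0,0,0,-1])

```text
time: 7.37
ee_pos: [0.5196, 0.2585, 0.2155]
eef_rot: [0.988, 0.153, -0.001, 0.0]
ft_force: [0.3, -0.3, -0.1]
width: 0.0003
grip_force: 0.0
```

```bash
python3 - <<'E'
from h import *
s=camera("scene");t=camera("top")
cv2.imwrite("pics/c6.png",np.hstack([crop(s[:,:,::-1],340,210,80,60,5),crop(t[:,:,::-1],235,145,80,60,5)]))
print(rel([.5165,-.230,.12]))
E
```

```text
[-3.75544523 11.6192233   2.40145062]
```

View pics/c6.png

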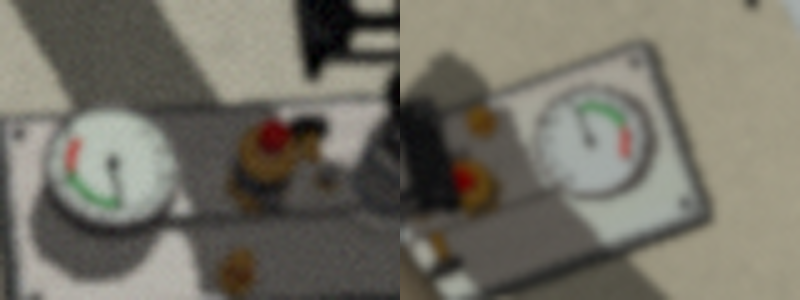

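The needle has not moved: it is still at (580,110), as before that stroke. I'll check where the knob is.

```bash
python3 - <<'E'
from h import *
s=camera("scene")
print(telemetry.read_state()["ft_force"])
cv2.imwrite("pics/c7.png",crop(s[:,:,::-1],340,170,110,100,6))
E
```

```text
[ 0.49478613  0.22036685 -0.22024073]
```

View pics/c7.png

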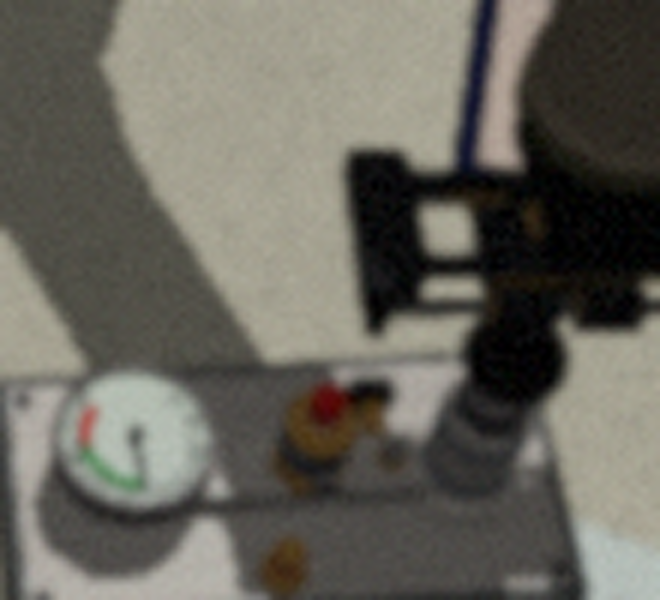

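```bash
python3 - <<'E'
from h import *
for z in(.129,.135,.141,.147): print(z,proj("scene",[.549,.1825,z]),proj("top",[.549,.1825,z]))
def back(f,u,v,w,h,half=0):
    c=cv2.imread(f"pics/{f}.png"); c=c[:,:400] if half==1 else c[:,400:] if half==2 else c
    im=np.zeros((400,640,3),np.uint8); im[v:v+h,u:u+w]=cv2.resize(c,(w,h),interpolation=cv2.INTER_AREA); return im[:,:,::-1]
L=[("scene0",cv2.imread("pics/scene0.png")[:,:,::-1]),("c4",back("c4",340,205,80,80,1)),("c5",back("c5",340,210,80,60,1)),("c6",back("c6",340,210,80,60,1)),("c7",back("c7",340,170,110,100))]
for f,im in L:
    a=im[228:250,384:406].astype(float); w=np.clip(a[:,:,0]-a[:,:,1]*2-20,0,None)*(a[:,:,1]<45); y,x=np.mgrid[228:250,384:406]
    print(f,np.degrees(needle(im)[0]),(w*x).sum()/w.sum(),(w*y).sum()/w.sum(),w.sum())
E
```

```text
0.129 [[393.73638498 238.60049552]] [[247.80414266 180.92984113]]
0.135 [[394.04530427 237.68676532]] [[247.54463322 180.70218454]]
0.141 [[394.35696542 236.76492031]] [[247.28317188 180.47281085]]
0.147 [[394.67140511 235.83485198]] [[247.01973661 180.24170064]]
scene0 -156.802756498921 393.8351822503962 238.81933438985737 631.0
c4 -41.97349085087505 394.18950930626056 237.1895093062606 591.0
c5 -17.12793224858345 394.43288590604027 236.78691275167785 596.0
c6 -17.45440201625257 394.3246153846154 236.7846153846154 650.0
c7 -17.39171067148029 394.33494363929145 236.84057971014494 621.0
```

The needle and pin are unchanged numerically as well, so that stroke did nothing. I'll do the next one in two parts and read it at the bottom.

Emit:
drive_tool(series=[0,0,0,0,0,0.3,-1,0,0,0,0,0,0.6,-1,0,0,0,0,0,0.82,-1,0,0,0,0,0,0.82,-1,0,0,0,0,0,0.82,-1])

```text
time: 7.93
ee_pos: [0.5207, 0.2595, 0.1868]
eef_rot: [0.988, 0.153, 0.002, 0.0]
ft_force: [-7.5, -4.8, 28.3]
width: 0.0004
grip_force: 13.9
```

```bash
python3 - <<'E'
from h import *
s=camera("scene");np.save("s8.npy",s)
print(telemetry.read_state()["ee_pos"],telemetry.read_state()["ft_force"])
im=s;a=im[228:250,384:406].astype(float); w=np.clip(a[:,:,0]-a[:,:,1]*2-20,0,None)*(a[:,:,1]<45); y,x=np.mgrid[228:250,384:406]
print(np.degrees(needle(im)[0]),(w*x).sum()/w.sum(),(w*y).sum()/w.sum(),w.sum())
E
```

```text
[0.52077571 0.25947727 0.1868013 ] [-7.1398038  -4.61060269 27.35379526]
13.921732924598452 394.4375 236.77083333333334 624.0
```

This stroke turned the needle about 31° and the plunger is at its stop. I'll release it and check the pin's white band and the gauge.

Emit:
drive_tool(series=[0,0,0,0,0,-0.4,-1,0,0,0,0,0,-0.82,-1,0,0,0,0,0,-0.82,-1,0,0,0,0,0,-0.82,-1,0,0,0,0,0,-0.82,-1])

```text
time: 8.4
ee_pos: [0.5196, 0.2586, 0.2157]
eef_rot: [0.988, 0.153, -0.001, 0.0]
ft_force: [-0.6, 0.3, 0.1]
width: 0.0008
grip_force: 0.0
```

```bash
python3 - <<'E'
from h import *
s=np.mean([camera("scene") for _ in range(8)],0);t=np.mean([camera("top") for _ in range(4)],0).astype(np.uint8)
s0=cv2.imread("pics/scene0.png")[:,:,::-1]
s=s.astype(np.uint8)
print(np.degrees(needle(s)[0]))
f=lambda i:cv2.convertScaleAbs(i[:,:,::-1],alpha=1.5)
A=np.hstack([crop(f(s0),380,225,30,30,13),crop(f(s),380,225,30,30,13)])
B=np.hstack([crop(f(s),340,222,45,40,9)[:200*9//9,:390],crop(f(t),255,157,39,40,10)[:,:390][:200*2]])if 0 else np.hstack([cv2.resize(f(s)[225:260,342:382],(390,200*39//22//2+0)),cv2.resize(f(t)[155:193,255:293],(390,177))])
cv2.imwrite("pics/c8.png",np.vstack([A,B]))
for y in range(230,248): print(y,[tuple(map(int,s[y,x])) for x in range(391,398)])
E
```

```text
-17.414006309141257
230 [(98, 98, 88), (99, 98, 89), (99, 98, 89), (106, 106, 97), (112, 110, 103), (115, 114, 106), (119, 118, 110)]
231 [(74, 73, 68), (71, 70, 66), (77, 76, 71), (89, 87, 83), (107, 104, 100), (124, 121, 117), (133, 130, 124)]
232 [(73, 71, 68), (76, 72, 69), (76, 71, 68), (85, 79, 76), (113, 107, 102), (139, 134, 128), (148, 144, 137)]
233 [(78, 73, 68), (78, 67, 63), (81, 62, 60), (86, 64, 61), (104, 85, 81), (128, 114, 108), (134, 125, 119)]
234 [(79, 66, 58), (83, 56, 49), (83, 42, 39), (83, 35, 33), (92, 49, 45), (103, 72, 69), (98, 80, 76)]
235 [(78, 55, 39), (83, 40, 31), (85, 22, 20), (86, 16, 14), (87, 21, 20), (86, 32, 30), (71, 35, 34)]
236 [(74, 45, 23), (80, 29, 17), (86, 16, 12), (86, 11, 9), (86, 9, 9), (81, 9, 9), (68, 16, 13)]
237 [(75, 42, 20), (74, 22, 11), (79, 12, 8), (83, 8, 7), (84, 8, 8), (81, 14, 8), (72, 23, 12)]
238 [(70, 39, 19), (66, 20, 11), (71, 9, 8), (74, 6, 6), (75, 8, 7), (74, 16, 8), (74, 34, 16)]
239 [(71, 42, 22), (61, 24, 13), (63, 14, 13), (65, 10, 9), (66, 16, 12), (70, 28, 14), (75, 44, 21)]
240 [(76, 52, 30), (68, 39, 27), (65, 31, 25), (64, 26, 22), (64, 28, 19), (69, 40, 21), (78, 52, 27)]
241 [(80, 59, 32), (77, 55, 34), (71, 47, 32), (71, 46, 31), (72, 47, 29), (76, 52, 28), (80, 57, 28)]
242 [(82, 60, 29), (81, 60, 32), (76, 56, 30), (78, 56, 32), (76, 55, 27), (79, 56, 27), (79, 58, 27)]
243 [(80, 58, 27), (82, 59, 28), (80, 60, 28), (80, 58, 29), (80, 58, 27), (79, 58, 28), (75, 55, 26)]
244 [(72, 53, 26), (77, 56, 27), (78, 55, 25), (78, 57, 27), (76, 55, 26), (71, 53, 25), (69, 54, 32)]
245 [(57, 43, 25), (62, 47, 25), (65, 48, 23), (66, 48, 24), (62, 46, 23), (59, 44, 26), (57, 48, 36)]
246 [(40, 34, 28), (44, 36, 26), (48, 38, 25), (45, 35, 24), (44, 35, 25), (45, 38, 31), (54, 49, 43)]
247 [(30, 28, 31), (30, 27, 27), (31, 29, 27), (30, 27, 24), (30, 29, 27), (42, 39, 36), (59, 55, 50)]
```

View pics/c8.png

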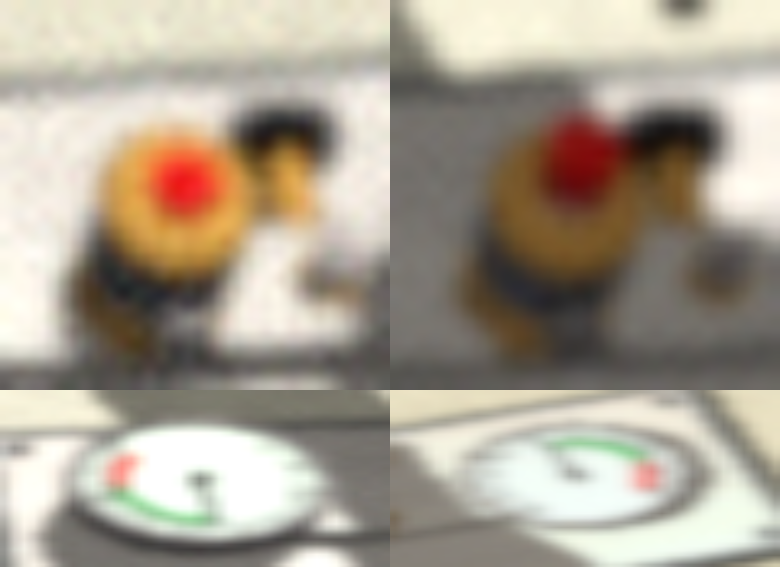

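```bash
python3 - <<'E'
from h import *
def back(f,u,v,w,h,W):
    c=cv2.imread(f"pics/{f}.png")[:,:W]; im=np.zeros((400,640,3),np.uint8); im[v:v+h,u:u+w]=cv2.resize(c,(w,h),interpolation=cv2.INTER_AREA); return im[:,:,::-1]
I={"c2":back("c2",335,180,110,110,396),"c3":back("c3",335,180,110,110,396),"c4":back("c4",340,205,80,80,400),"c5":back("c5",340,210,80,60,400),"c6":back("c6",340,210,80,60,400),"now":np.mean([camera("scene") for _ in range(6)],0)}
for k,im in I.items():
    print(k,np.degrees(needle(im)[0]).round(1))
    a=im[233:244,392:396].astype(float).mean(1); print(a.round().astype(int).tolist())
E
```

```text
c2 -157.1
[[108, 104, 98], [96, 87, 77], [85, 65, 48], [84, 46, 28], [84, 28, 13], [85, 16, 10], [84, 12, 9], [83, 20, 13], [82, 34, 18], [82, 50, 23], [81, 57, 27]]
c3 -126.2
[[84, 81, 76], [78, 68, 58], [76, 49, 36], [83, 33, 21], [86, 21, 14], [86, 14, 11], [80, 10, 8], [75, 18, 10], [74, 34, 16], [78, 48, 23], [82, 57, 28]]
c4 -42.0
[[85, 74, 70], [84, 56, 52], [82, 31, 27], [82, 15, 9], [83, 13, 8], [77, 12, 10], [69, 16, 12], [66, 27, 19], [75, 48, 30], [82, 60, 33], [82, 60, 30]]
c5 -17.1
[[88, 70, 67], [85, 46, 43], [84, 26, 21], [84, 16, 9], [80, 12, 8], [73, 14, 11], [66, 19, 15], [65, 31, 23], [72, 47, 31], [80, 60, 33], [82, 60, 30]]
c6 -17.5
[[87, 70, 66], [86, 46, 43], [84, 24, 21], [83, 13, 10], [80, 12, 9], [72, 12, 11], [66, 18, 15], [67, 34, 25], [75, 50, 32], [78, 57, 31], [82, 60, 31]]
now -17.3
[[87, 70, 66], [86, 46, 43], [85, 26, 21], [85, 16, 11], [80, 12, 9], [72, 11, 8], [65, 16, 13], [65, 31, 22], [73, 49, 31], [79, 58, 32], [80, 59, 28]]
```

On stroke 1 the needle stayed where it was when released. Now it returns to the start of the green sector, which is 131.5° (2.30 rad) from its starting angle. The pin's top edge has moved about 2.7 px, which is about 18 mm. So the pin is at its stop, fully out. Next is the green key.

Emit:
drive_tool(series=[0,0,0,0,0,-0.5,-1,0,0,0,-3.75,11.6,-0.5,-1,0,0,0,-3.75,11.6,-0.5,-1,0,0,0,-3.75,11.6,-0.5,-1,0,0,0,-3.75,11.6,-0.5,-1,0,0,0,-3.75,11.6,-0.5,-1,0,0,0,-3.75,11.6,-0.5,-1,0,0,0,-3.75,11.6,-0.5,-1,0,0,0,-3.75,11.6,-0.5,-1,0,0,0,-3.75,11.6,-0.5,-1])

```text
time: 10.13
ee_pos: [0.5174, -0.1182, 0.2375]
eef_rot: [0.988, 0.153, 0.0, 0.0]
ft_force: [0.6, -0.1, -0.1]
width: 0.0005
grip_force: 0.0
```

```bash
python3 - <<'E'
from h import *
camera("top")
print(rel([.5165,-.230,.09]))
E
```

```text
[-0.73602175  2.42073143  3.68408908]
```

Emit:
drive_tool(series=[0,0,0,-0.74,2.42,0.5,-1,0,0,0,-0.74,2.42,1,-1,0,0,0,-0.74,2.42,2,-1,0,0,0,-0.74,2.42,3,-1,0,0,0,-0.74,2.42,3.6,-1,0,0,0,-0.74,2.42,3.6,-1,0,0,0,-0.74,2.42,3.6,-1,0,0,0,-0.74,2.42,3.6,-1])

```text
time: 10.85
ee_pos: [0.5203, -0.2169, 0.0955]
eef_rot: [0.988, 0.153, 0.001, 0.001]
ft_force: [0.6, 0.1, -0.0]
width: 0.0005
grip_force: 0.0
```

```bash
python3 - <<'E'
from h import *
K=[]
for n,(u,v) in(("scene",(274,210)),("top",(360,195))):
    im=camera(n).astype(float); a=im[v-12:v+12,u-12:u+12]; w=np.clip(a[:,:,1]-np.maximum(a[:,:,0],a[:,:,2])-25,0,None)
    y,x=np.mgrid[v-12:v+12,u-12:u+12]
    if w.sum()>100: print(n,w.sum(),at_z(n,((w*x).sum()/w.sum(),(w*y).sum()/w.sum()),.0455))
    im=cv2.imread(f"pics/{n}0.png")[:,:,::-1].astype(float); a=im[v-12:v+12,u-12:u+12]; w=np.clip(a[:,:,1]-np.maximum(a[:,:,0],a[:,:,2])-25,0,None)
    print("start",w.sum(),at_z(n,((w*x).sum()/w.sum(),(w*y).sum()/w.sum()),.0455))
print(rel([.5165,-.230,.0675]),telemetry.read_state()["ft_force"])
E
```

```text
scene 151.0 [ 0.52197303 -0.23026763  0.0455    ]
start 1425.0 [ 0.51793298 -0.2306726   0.0455    ]
start 1943.0 [ 0.5162006  -0.22990336  0.0455    ]
[-0.1982428   0.26872568  0.71689697] [0.178039   0.29851664 0.19947352]
```

Emit:
drive_tool(series=[0,0,0,-0.18,0.27,0.3,-1,0,0,0,-0.18,0.27,0.3,-1,0,0,0,-0.18,0.27,0.3,-1,0,0,0,-0.18,0.27,0.3,-1])

```text
time: 11.28
ee_pos: [0.5151, -0.2301, 0.0814]
eef_rot: [0.988, 0.152, 0.0, 0.0]
ft_force: [0.6, 0.1, 0.4]
width: 0.0005
grip_force: 0.0
```

```bash
python3 - <<'E'
from h import *
print(rel([.517,-.2302,.0675]),telemetry.read_state()["ft_force"],telemetry.read_state()["joint_vel"].round(3))
E
```

```text
[0.04418676 0.01568213 0.34641145] [0.60361199 0.13552341 0.38443793] [-0.007 -0.001 -0.01  -0.003 -0.002  0.    -0.001]
```

Emit:
drive_tool(series=[0,0,0,0.04,0,0.15,-1,0,0,0,0.04,0,0.3,-1,0,0,0,0.04,0,0.4,-1,0,0,0,0.04,0,0.46,-1,0,0,0,0.04,0,0.5,-1,0,0,0,0.04,0,0.5,-1,0,0,0,0.04,0,0.5,-1,0,0,0,0.04,0,0.5,-1])

```text
time: 11.95
ee_pos: [0.5171, -0.229, 0.0627]
eef_rot: [0.988, 0.153, 0.0, 0.0]
ft_force: [-8.0, 3.2, 19.3]
width: 0.0002
grip_force: 10.0
```

The key is against its stop: 19 N, with the tips 40.7 mm above the table. Now I'll release it and retreat.

Emit:
drive_tool(series=[0,0,0,0,0,0.02,-1,0,0,0,0,0,-0.2,-1,0,0,0,0,0,-0.8,-1,0,0,0,0,0,-1.6,-1,0,0,0,0,0,-2.4,-1,0,0,0,0,0,-2.4,-1,0,0,0,0,0,-2.4,-1,0,0,0,0,0,-2.4,-1])

```text
time: 12.62
ee_pos: [0.5163, -0.2292, 0.1563]
eef_rot: [0.988, 0.153, -0.0, -0.0]
ft_force: [-0.2, -0.9, 1.0]
width: 0.0003
grip_force: 0.0
```

```bash
python3 - <<'E'
from h import *
s=camera("scene");print(np.degrees(needle(s)[0]),telemetry.read_state()["ft_force"],telemetry.read_state()["ee_pos"])
a=s[233:244,392:396].astype(float).mean(1); print(a.round().astype(int).tolist())
E
```

```text
-17.45544094409672 [-0.26360501 -0.22248999 -1.45887364] [ 0.51600596 -0.22904672  0.15579994]
[[169, 137, 130], [169, 96, 90], [167, 56, 48], [162, 37, 28], [150, 32, 24], [117, 20, 16], [83, 23, 16], [74, 38, 25], [96, 70, 38], [131, 101, 50], [147, 112, 54]]
```

The key is done and nothing is being touched. As a last numeric check I'll measure the needle turn and the pin rise since the start, both in the unshadowed view.

```bash
python3 - <<'E'
from h import *
N={n:np.mean([camera(n) for _ in range(6)],0) for n in("scene","top")}
for n in N:
    o=cv2.imread(f"pics/{n}0.png")[:,:,::-1].astype(float)
    c0=at_z(n,(362.2,242.4) if n=="scene" else (273.6,173.6),.12)
    g=np.linspace(-.05,.05,201); X,Y=np.meshgrid(c0[0]+g,c0[1]+g); uv=proj(n,np.c_[X.ravel(),Y.ravel(),0*X.ravel()+.12]).astype(np.float32).reshape(201,201,2)
    rc=lambda im:cv2.remap(im.astype(np.float32),uv[...,0],uv[...,1],cv2.INTER_LINEAR)
    A,B=rc(o),rc(N[n]); D=(B-A).sum(2); rr=np.hypot(X-c0[0],Y-c0[1])<.03
    # difference: positive where the needle was, negative where it is; tip centroid relative to hub (hub = darkest common spot)
    m=np.maximum(A.sum(2),B.sum(2)); m[~(np.hypot(X-c0[0],Y-c0[1])<.015)]=1e4
    h=m<np.sort(m.ravel())[120]; hub=np.array([X[h].mean(),Y[h].mean()])
    def ang(w): 
        w=w*rr*(w>.35*w[rr].max()); d=np.array([(w*X).sum(),(w*Y).sum()])/w.sum()-hub; return np.degrees(np.arctan2(-d[1],d[0])),np.hypot(*d)
    gb=(B[...,1]-B[...,0]); q=gb>.5*gb.max(); ga=np.degrees(np.arctan2(-(Y[q]-hub[1]),X[q]-hub[0])); gm=np.degrees(np.angle(np.exp(1j*np.radians(ga)).sum())); e=(ga-gm+180)%360-180
    rb=(B[...,0]-B[...,1]); q=(rb>.5*rb[np.hypot(X-c0[0],Y-c0[1])<.04].max())&(np.hypot(X-c0[0],Y-c0[1])<.04); ra=np.degrees(np.arctan2(-(Y[q]-hub[1]),X[q]-hub[0]));rm=np.degrees(np.angle(np.exp(1j*np.radians(ra)).sum()));f=(ra-rm+180)%360-180
    a0,a1=ang(D),ang(-D); print(n,"hub",hub-c0[:2],"start",a0,"now",a1,"turn",(a1[0]-a0[0])%360,"green",gm+np.percentile(e,[2,98]),"red",rm+np.percentile(f,[2,98]))
    u,v=(394,238) if n=="scene" else (247,181)
    for k,im in(("start",o),("now",N[n])):
        a=im[v-8:v+8,u-8:u+8]; w=np.clip(a[...,0]-2.2*a[...,1],0,None); y,x=np.mgrid[v-8:v+8,u-8:u+8]; t=w*(a[...,0]>130)
        print(k,(t*x).sum()/t.sum(),(t*y).sum()/t.sum(),t.sum())
E
```

```text
scene hub [-4.58333333e-05 -2.41666667e-04] start (np.float64(-152.55505591487088), np.float64(0.016273878445660292)) now (np.float64(-22.809796834704603), np.float64(0.014669461220956572)) turn 129.74525908016628 green [-18.19114977  51.77396177] red [ 69.77553293 107.8725571 ]
start 393.7222014226881 238.67821040808684 1068.3999999999999
now 394.78287260878705 236.2996373764978 1268.5333333333333
top hub [0.00285    0.00406667] start (np.float64(-153.2127810139273), np.float64(0.01677418628844599)) now (np.float64(-23.108860451491214), np.float64(0.014990391403740939)) turn 130.1039205624361 green [-13.81980888  54.64573141] red [ 72.54490822 110.47608712]
start 247.68667381207575 180.94069310468026 559.7999999999998
now 247.0746361899162 180.46564015875347 907.0666666666666
```

The needle turn measures 130° (about 2.27 to 2.30 rad), right at the start of the green sector. During the last stroke the needle rose but the pin did not, so the pin is against its upper stop. I'm handing in the job.

```bash
python3 -c "
from bench import r
print(r.close_job())"
```

```text
the job is handed in; nothing more can be done
None
```

I pumped the knob with six full strokes until the pin stood fully out, judged from needle and pin measurements because the white band was too small to see clearly; the needle rests at the start of the green sector, and I then pressed the green key home, released it and handed the job in.

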